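# Reload stripped vacuum fittings in refitting order

### The job

The four vacuum fittings stand on the rinse rack in the order they came off the line, first off at the end with the rack's handle. Move them to the empty bake-out rack in reverse, the order in which they will be refitted: the last one off goes on the post next to the bake-out rack's handle, and so on to the first one off on the post farthest from that handle. Set each one down, not dropping it, upright over its post with its foot flat on the white seat.

Things in the scene. Friction and masses are not known exactly. Their poses are not given: they have to be found in the camera images.
- full_nipple: Straight tube with an equal flange at each end. Loose stainless steel, 0.1 to 0.2 kg, round. Origin at the middle of its underside, z up its axis. Foot flange 40 mm across, 8 mm high. 56 mm high, tube 28 mm across, top flange 40 mm across from 48 to 56 mm above the foot; bore 24 mm, right through. Grip the rim of the top flange.
- half_nipple: Short smooth tube, flange at the foot only. Loose stainless steel, 0.1 to 0.2 kg, round. Origin at the middle of its underside, z up its axis. Foot flange 40 mm across, 8 mm high. 44 mm high, tube 28 mm across from 8 mm up; bore 24 mm, right through. Grip the tube above the foot.
- hose_nozzle: Hose connection: tallest and slimmest, ribbed tube, flange at the foot only. Loose stainless steel, 0.1 to 0.2 kg, round. Origin at the middle of its underside, z up its axis. Foot flange 40 mm across, 8 mm high. 62 mm high, tube about 26 mm across from 8 mm up; bore 20 mm, right through. Grip the tube above the foot.
- cone_adapter: Funnel-shaped, wide flange on top (widest ring from above). Loose stainless steel, 0.1 to 0.2 kg, round. Origin at the middle of its underside, z up its axis. Foot flange 40 mm across, 8 mm high. 48 mm high, cone 28 to 46 mm across, top flange 55 mm across from 40 to 48 mm above the foot; bore 24 mm, right through. Grip the rim of the top flange.
- rinse_rack: Fixed folded stainless sheet rail; all fittings stand on it at the start, in any order. Origin mid-row at bench level, z up. Four places along y: +84, +28, -28, -84 mm (x = 0); wire carrying handle at the +y end (y 108 to 142, up to 63 mm high). Rail 50 x 228 mm, top at 33 mm; white seats 44 mm wide, top at z = 38 mm; post in each, 7 mm thick, tip 30 mm above the seat.
- bake_rack: Fixed thick aluminium bar on four stand-offs, empty at the start. Origin mid-row at bench level, z up. Four places along y: +84, +28, -28, -84 mm (x = 0); wire carrying handle at the +y end (y 108 to 142, up to 63 mm high). Rail 50 x 228 mm, top at 33 mm; white seats 44 mm wide, top at z = 38 mm; post in each, 7 mm thick, tip 30 mm above the seat.
- seat_full_nipple: White seat disc, 44 mm across, 5 mm thick, with a post (7 mm thick, tip 30 mm above the seat) on the rinse rack, fixed: the one on which the full nipple stands at the start. Origin in the middle of its underside, on the rail, 33 mm above the bench; z up.
- seat_half_nipple: White seat disc, 44 mm across, 5 mm thick, with a post (7 mm thick, tip 30 mm above the seat) on the rinse rack, fixed: the one on which the half nipple stands at the start. Origin in the middle of its underside, on the rail, 33 mm above the bench; z up.
- seat_hose_nozzle: White seat disc, 44 mm across, 5 mm thick, with a post (7 mm thick, tip 30 mm above the seat) on the rinse rack, fixed: the one on which the hose nozzle stands at the start. Origin in the middle of its underside, on the rail, 33 mm above the bench; z up.
- seat_cone_adapter: White seat disc, 44 mm across, 5 mm thick, with a post (7 mm thick, tip 30 mm above the seat) on the rinse rack, fixed: the one on which the cone adapter stands at the start. Origin in the middle of its underside, on the rail, 33 mm above the bench; z up.

How it is judged:
By the outcome, as a careful person would: the job done as asked, in the order asked, and still so for the second after the job is handed in, with the robot touching nothing.
It also fails if it takes over 96 s, if anything falls off the work surface, if the arm or the gripper's body presses on something with over 40 N, if the wrist force passes 120 N, or if a joint passes its speed limit or range.

### The arm

A 6-joint arm with a two-finger parallel gripper is mounted at the origin on a cart in front of the work surface, level with it; the furniture and walls round the work are solid. World frame = base frame: x ahead of the robot, y to its left, z up, the work surface at z = 0. Lengths are in mm, angles in rad, forces in N, time in s.
With the tool pointing down it reaches from about 350 to 875 mm from the base axis. Payload 4.2 kg.
Tool frame: the origin (TCP) lies at the very end of the fingers, on their centre line; the grasp point (between the pads) lies 19 mm behind it; z points along the fingers, y is the line along which they close (so a half turn about z gives the same grasp; the last joint's range is limited). The gripper opens to 85 mm and grips with 20 to 120 N. Pads are 22 mm wide; open, the fingers measure 114 mm over their backs; the gripper's body (76 mm by 85 mm) begins 54 mm behind the grasp point. The pads swing forward as they close: fully open they stand 13 mm farther back than shut.
Start: joints at [1.377, 0.385, 0.008, 0, -1.194, -0.259], TCP at [273.394, 562.01, 231.312] pointing down, gripper open.
Joint ranges: [-3.14, 3.14], [-1.21, 2.06], [-1.07, 1.41], [-3.16, 2.05], [-2.99, -0.16], [-3.1, 3.1]. Speed limits (rad/s): [2.79, 2.79, 3.14, 3.14, 3.14, 3.14].

### API

Orientations are given as a unit quaternion [x, y, z, w].
In Python, from bench import arm gives the robot as it stands. The module is installed in compiled form; this text tells all that it offers.
- The arm moves only by the tool drive_tool, never from a script. Its argument "targets" is a list of rows, each a list of 5 numbers: the closure, from -1 (fully open) to 1 (shut), then the shift along the tool's x, y, z in mm, then the turn about the tool's z in degrees. In form: [[grip, tx, ty, tz, roll], ...]. A call has 1 to 12 rows; each row is the pose to reach, as a shift and turn from the pose commanded when the call began, along the tool's axes at that moment; what a row does not reach only later rows make up. A row lasts 1/10 s, in which the tool goes at most 50 mm and 8.59 degrees, less where a joint would pass 70% of its speed; a pose out of reach is approached as far as the arm can. A call with a gripper value outside its range is refused whole. The fingers move at their own pace and stop on an object; the grip force is fixed at half the most. Time passes only in rows, so rows that repeat a pose let the fingers close. It gives the time, the measured TCP pose, the force, the opening and the grip force at its end, in the units of the state.
- arm.read_state(): the state, without advancing time (a new reading comes with each control period).
- arm.get_image(name): name is "scene" or "side" or "wrist"; returns the picture (400x640x3 uint8, blue, green, red); there is no depth.
- arm.camera_params(name): a dict with "fov_y" (degrees; the focal length in pixels is half the picture's height over the tangent of half this angle, whatever the lens; pixels are square), "cx", "cy" (the principal point, pixels), "rvec" (rotation vector, rad) and "tvec" (3), from world to camera coordinates, as OpenCV has them; the wrist camera has in their place "tool_from_camera" (4x4, takes a point from camera to tool coordinates, whose origin is the TCP and whose axes are the flange's). Camera axes: x right, y down, z forward; pixel columns grow to the right and rows downward; lengths in mm; the calibration is good to about 2 mm. A picture is of the moment at which its call begins: read the wrist's pose just before it. camera_params takes no time and is no camera call.
- arm.job_done(): hands the job in; it is judged then, once.
The state is a dict: "clock": time; "joints": joint angles; "joint_vel": joint speeds; "joint_efforts": joint torques, N m; "position": TCP position; "ee_rot": TCP orientation; "contact_force": force on the tool from outside, world axes, zero at the start; "wrist_torque": the same for the moment, N m; "gripper_width": finger opening in mm; "grasp_force": force on a finger pad.
Only numpy, scipy, OpenCV 4.12 (cv2) and the standard library are available. Lean on these libraries where they do the work, as an engineer would, in place of code of your own. Each camera call takes 0.05 s, during which the arm holds its last target. There are 200 camera calls.

## Working session

There is one attempt and no reset: what is moved stays moved. The work goes in short steps, Python scripts to look and compute and a tool call to move; the robot and the scene stay as the last step left them, time stands still between calls to the robot, and variables do not carry over. Pictures are saved under pics/ and viewed, at most 14 in all, crops included, and the job is handed in when it is done.

Besides the shell and the picture viewer there is one more tool, called after "Call:" as name(argument=value, ...), one argument or row to a line, values as JSON. drive_tool: Moves the arm, as the interface text tells. Its arguments: {"type":"object","properties":{"targets":{"type":"array","items":{"type":"array","items":{"type":"number"}}}},"required":["targets"]}

```bash
mkdir -p pics
python3 - <<'E'
from bench import arm
import cv2
s=arm.read_state()
print(s)
for n in("scene","side","wrist"):
    cv2.imwrite(f"pics/{n}0.png",arm.get_image(n)); print(n,arm.camera_params(n))
E
```

```text
{'clock': 0.0, 'joints': array([ 1.37661967e+00,  3.85520616e-01,  6.63613847e-03, -5.10570130e-04,
       -1.19401180e+00, -2.58605484e-01]), 'joint_vel': array([-1.04317175e-04,  9.64265891e-04, -1.59306514e-05,  2.81743721e-03,
        1.79227382e-03,  5.63383970e-04]), 'joint_efforts': array([-5.25372070e-05, -3.92286372e+01,  1.88396662e+01,  4.18629304e+00,
       -4.64885714e-03,  8.12877147e-06]), 'position': array([273.13877926, 561.50349746, 230.2456059 ]), 'ee_rot': array([ 9.74461099e-01, -2.24553797e-01, -2.03337138e-04,  1.05707208e-03]), 'contact_force': array([ 0.19303419,  0.74636555, -0.31346386]), 'wrist_torque': array([-0.02216664, -0.00941283,  0.05503056]), 'grasp_force': 0.0, 'gripper_width': 85.42569462356039}
scene {'fov_y': 51.95766964374752, 'cx': 322.32014227966613, 'cy': 202.8033786581402, 'rvec': array([ 1.82336754, -1.02116985,  0.61465917]), 'tvec': array([-314.62555572,  266.25801477,  488.9239794 ])}
side {'fov_y': 47.60862040405942, 'cx': 318.9996299568312, 'cy': 202.04943042860822, 'rvec': array([ 0.07042371,  2.8155134 , -1.31370613]), 'tvec': array([530.78507619,  73.83208504, 993.39465065])}
wrist {'fov_y': 60.58684325670863, 'cx': 316.100337855127, 'cy': 202.1026577753688, 'tool_from_camera': array([[ 2.28355672e-04, -9.54036709e-01, -2.99689681e-01,
         7.72294396e+01],
       [ 9.99999970e-01,  2.44718676e-04, -1.70674389e-05,
        -1.05121134e-02],
       [ 8.96226252e-05, -2.99689668e-01,  9.54036737e-01,
        -1.43966471e+02],
       [ 0.00000000e+00,  0.00000000e+00,  0.00000000e+00,
         1.00000000e+00]])}
```

View pics/scene0.png

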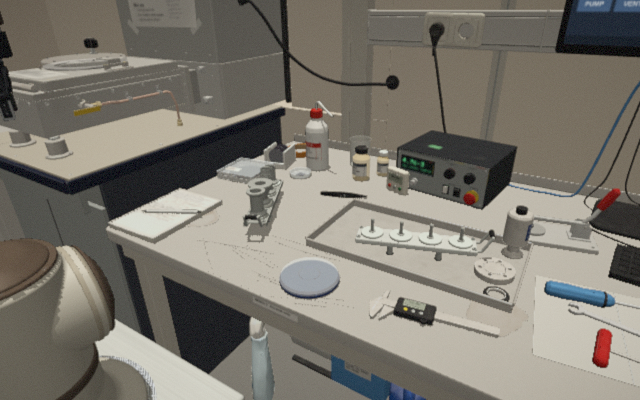

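View pics/side0.png

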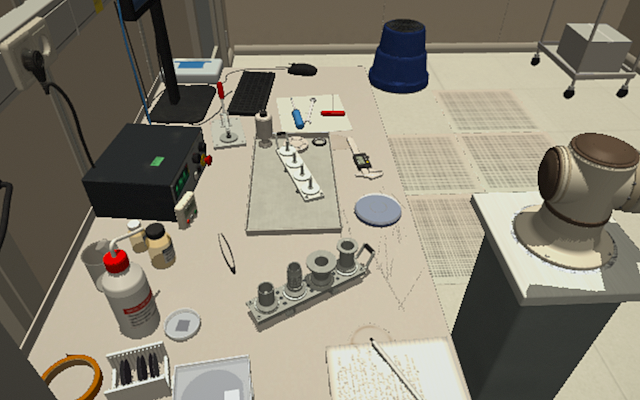

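View pics/wrist0.png

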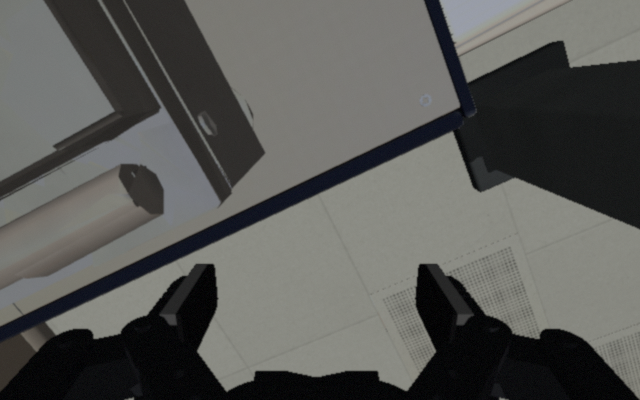

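Run:
```python
import cv2,numpy as np
a=cv2.imread("pics/side0.png"); b=cv2.imread("pics/scene0.png")
A=cv2.resize(a[225:335,240:390],None,fx=2.65,fy=2.65,interpolation=cv2.INTER_CUBIC)
B=cv2.resize(a[125:210,250:350],None,fx=3.97,fy=3.97,interpolation=cv2.INTER_CUBIC)
C=cv2.resize(b[205:275,340:520],None,fx=4.4,fy=4.4,interpolation=cv2.INTER_CUBIC)
w=np.zeros((600,800,3),np.uint8)
for im,y,x in((A,0,0),(B,0,400),(C,300,0)):
    im=im[:600-y,:800-x]; w[y:y+im.shape[0],x:x+im.shape[1]]=im
cv2.imwrite("pics/c1.png",w)
```

```text
(no output)
```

View pics/c1.png

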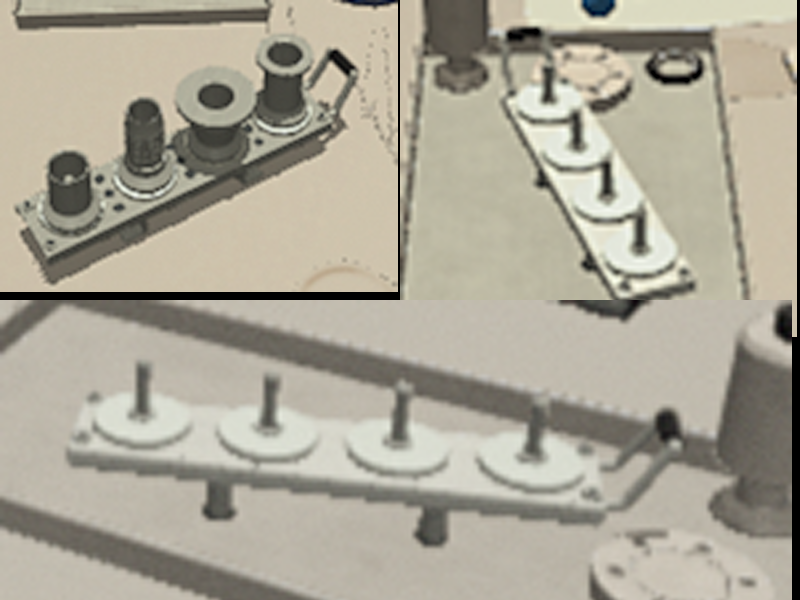

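```bash
cat > h.py <<'E'
from bench import arm
import numpy as np, cv2
from scipy.spatial.transform import Rotation as R
from scipy.optimize import least_squares
Y=[84,28,-28,-84]
def K(p):
    f=200/np.tan(np.radians(p["fov_y"])/2); return np.array([[f,0,p["cx"]],[0,f,p["cy"]],[0,0,1]])
def proj(P,n,s=None):
    p=arm.camera_params(n); P=np.atleast_2d(P).astype(float)
    if n=="wrist":
        T=p["tool_from_camera"]; q=(P-s["position"])@R.from_quat(s["ee_rot"]).as_matrix()
        c=(q-T[:3,3])@T[:3,:3]
    else: c=P@R.from_rotvec(p["rvec"]).as_matrix().T+p["tvec"]
    u=c@K(p).T; return u[:,:2]/u[:,2:]
def pts(v,ys,zs):  # v=x,y,angle of rack y-axis, z
    a=v[2]; return np.array([[v[0]-np.sin(a)*y, v[1]+np.cos(a)*y, z+v[3]] for y,z in zip(ys,zs)])
def fit(obs,v0,free_z=True,zw=5):
    f=lambda v:np.concatenate([(proj(pts(v,ys,zs),n,s)-np.array(uv)).ravel() for n,s,ys,zs,uv in obs]+[[v[3]/zw]])
    r=least_squares(f,v0); print("rms",np.sqrt(np.mean(r.fun**2)),"v",r.x.round(3)); return r
E
python3 - <<'E'
from h import *
print("RINSE"); best=[]
for a in(0,1.5,3,-1.5):
    fit([("side",None,Y,[94,86,100,82],[(347.5,245.8),(320.8,261.6),(294.3,263.9),(266,285.4)])],[500,200,a,0],zw=1)
print("BAKE")
for a in(0,1.5,3,-1.5):
    r=fit([("side",None,Y,[68]*4,[(287.5,142.1),(294.6,152.7),(302.4,164.8),(311,177.4)]),
     ("scene",None,Y,[68]*4,[(463,227.3),(431.8,224.1),(401.8,222.3),(372.7,219.3)]),
     ("scene",None,Y,[38]*4,[(461.8,241.4),(430.9,237.7),(400.9,235),(372.5,231.4)])],[500,-100,a,0])
print(r.fun.round(1))
E
```

```text
RINSE
rms 1.0646060703788691 v [ 5.59767e+02  1.39299e+02  2.04200e+00 -1.59000e-01]
rms 1.0646060703804507 v [ 5.59767e+02  1.39299e+02  2.04200e+00 -1.59000e-01]
rms 1.0646060703788816 v [ 5.59767e+02  1.39299e+02  2.04200e+00 -1.59000e-01]
rms 1.0646060703787543 v [ 5.59767e+02  1.39299e+02 -4.24100e+00 -1.59000e-01]
BAKE
rms 0.6877160294334221 v [ 570.974 -227.583   -2.811   -2.255]
rms 0.6877160294333202 v [ 570.974 -227.583    3.472   -2.255]
rms 0.6877160294333557 v [ 570.974 -227.583    3.472   -2.255]
rms 0.6877160294332817 v [ 570.974 -227.583   -2.811   -2.255]
[-0.9 -1.8 -0.6 -1.  -0.5 -0.9 -0.5 -0.3 -0.2  0.5  0.1  0.7  0.  -0.4
 -0.  -0.2 -1.2  0.1 -0.7  0.7 -0.2  0.3 -0.4  0.9 -0.5]
```

```bash
cat >> h.py <<'E'
RIN=np.array([559.8,139.3,2.042,0]); BAK=np.array([571,-227.6,-2.811,0])
def go(P,tydeg=None):
    s=arm.read_state(); M=R.from_quat(s["ee_rot"]).as_matrix()
    d=(np.array(P)-s["position"])@M; out=d.round(1).tolist()
    if tydeg is not None:
        cur=np.degrees(np.arctan2(M[1,1],M[0,1])); r=-(tydeg-cur); out.append(round((r+180)%360-180,1))
    print("go",P,"->",out, "tool z",M[:,2].round(3)); return out
def place(v,y): return pts(v,[y],[0])[0,:2]
E
python3 - <<'E'
from h import *
go([560,139,250],297)
f=lambda X:np.concatenate([proj([X[0],X[1],0],"scene")[0]-(515,256),proj([X[0],X[1],0],"side")[0]-(264,138),proj([X[0],X[1],X[2]],"scene")[0]-(520,208),proj([X[0],X[1],X[2]],"side")[0]-(264,111)])
r=least_squares(f,[600,-300,80]);print("bottle",r.x,r.fun)
E
```

```text
go [560, 139, 250] -> [442.8, 254.5, -19.1, np.float64(-53.0)] tool z [-0.001 -0.002 -1.   ]
bottle [ 659.09373109 -396.03702807  101.59089874] [-2.00079816 -0.65016382  1.47069597  5.6765631   3.71421295  0.88397203
 -1.0002232   0.03638969]
```

Call:
drive_tool(
  targets=[
    [-1, 443, 254, -20, -53],
    [-1, 443, 254, -20, -53],
    [-1, 443, 254, -20, -53],
    [-1, 443, 254, -20, -53],
    [-1, 443, 254, -20, -53],
    [-1, 443, 254, -20, -53],
    [-1, 443, 254, -20, -53],
    [-1, 443, 254, -20, -53],
    [-1, 443, 254, -20, -53],
    [-1, 443, 254, -20, -53],
    [-1, 443, 254, -20, -53],
    [-1, 443, 254, -20, -53],
  ],
)

```text
clock: 1.35
position: [561.7, 137.2, 250.7]
ee_rot: [0.973, 0.232, -0.0, 0.0]
contact_force: [-0.0, 0.0, 0.3]
gripper_width: 85.2
grasp_force: 0.0
```

Call:
drive_tool(
  targets=[
    [-1, 0, 0, 0, 0],
    [-1, 0, 0, 0, 0],
    [-1, 0, 0, 0, 0],
  ],
)

```text
clock: 1.65
position: [560.1, 140.8, 251.3]
ee_rot: [0.972, 0.235, -0.0, -0.0]
contact_force: [0.3, 0.4, 0.8]
gripper_width: 85.1
grasp_force: 0.0
```

```bash
cat >> h.py <<'E'
def snap(name):
    s=arm.read_state(); im=arm.get_image("wrist"); cv2.imwrite(f"pics/{name}.png",im); np.save(f"pics/{name}.npy",{k:s[k] for k in("position","ee_rot")},allow_pickle=True)
    print(s["position"].round(1),s["joints"].round(2)); return s,im
E
python3 - <<'E'
from h import *
s,im=snap("w1")
print(proj(pts(RIN,Y,[94,86,100,82]),"wrist",s).round(0))
E
```

```text
[560.1 140.8 251.3] [ 0.53  0.29 -0.08 -0.   -1.2   1.52]
[[317. 268.]
 [317. 211.]
 [317. 155.]
 [317.  87.]]
```

View pics/w1.png

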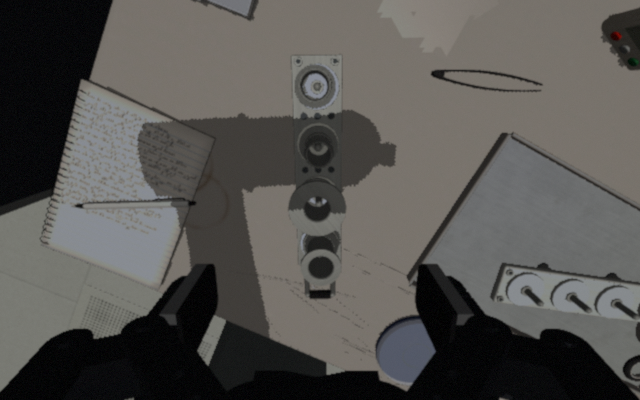

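Run:
```python
from h import *
s=np.load("pics/w1.npy",allow_pickle=True).item()
r=fit([("wrist",s,Y,[94,86,100,82],[(320,266),(317,208),(318,147),(317,86)])],RIN,zw=.3)
print(r.fun.round(1))
v=r.x.copy();v[3]=0
for y in Y: print(y,place(v,y).round(1))
h=place(v,-84); go([h[0],h[1],38+30-19+40],np.degrees(v[2])+180)
```

```text
rms 1.832304502118786 v [ 5.63123e+02  1.39898e+02  2.05900e+00 -6.00000e-03]
[-0.8 -1.4  1.4 -0.3 -0.3  4.3 -0.2 -2.7 -0. ]
84 [489.  100.5]
28 [538.4 126.8]
-28 [587.8 153. ]
-84 [637.3 179.3]
go [np.float64(637.2945193705617), np.float64(179.32739391262635), 89] -> [86.2, 1.0, 162.4, np.float64(-0.8)] tool z [ 0.  0. -1.]
```

Run:
```python
from h import *
s=np.load("pics/w1.npy",allow_pickle=True).item()
im=cv2.imread("pics/w1.png")[50:300,270:370]
a=cv2.resize(im[:130],None,fx=4,fy=4,interpolation=cv2.INTER_CUBIC);b=cv2.resize(im[125:],None,fx=4,fy=4,interpolation=cv2.INTER_CUBIC)
# overlay predicted top rings
v=[563.1,139.9,2.059,0]
out=[]
for img,off in((a,50),(b,175)):
    img=cv2.convertScaleAbs(img,alpha=1.5)
    for y,z,rr in zip(Y,[94,86,100,82],[20,27.5,13,14]):
        c=pts(v,[y],[z])[0]; t=np.linspace(0,2*np.pi,60)
        p=proj(np.c_[c[0]+rr*np.cos(t),c[1]+rr*np.sin(t),0*t+z],"wrist",s)
        q=((p-(270,off)+.5)*4-.5).astype(np.int32); cv2.polylines(img,[q],True,(0,0,255),1)
    out.append(img)
h=max(o.shape[0] for o in out)
cv2.imwrite("pics/c2.png",np.hstack([cv2.copyMakeBorder(o,0,h-o.shape[0],0,0,cv2.BORDER_CONSTANT) for o in out]))
```

```text
(no output)
```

View pics/c2.png

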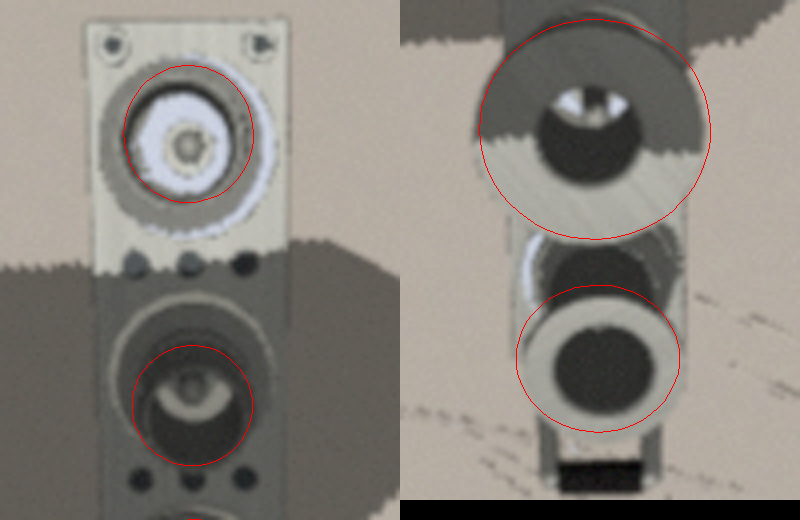

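```bash
cat >> h.py <<'E'
def unproj(uv,z,s):
    return least_squares(lambda X:proj([X[0],X[1],z],"wrist",s)[0]-np.array(uv),s["position"][:2]).x
E
python3 - <<'E'
from h import *
s=np.load("pics/w1.npy",allow_pickle=True).item()
for n,z,uv in(("half",82,(315.4,85.4)),("hose",100,(318,150.7)),("cone",86,(317.4,206.5)),("full",94,(320,266.3))):
    print(n,unproj(uv,z,s).round(1))
h=unproj((315.4,85.4),82,s)
go([h[0],h[1],38+28-19+55],118)
E
```

```text
half [635.2 179.6]
hose [588.4 153. ]
cone [539.  128.1]
full [487.7  98.9]
go [np.float64(635.2393987544082), np.float64(179.611122819567), 102] -> [84.5, -0.2, 149.4, np.float64(179.2)] tool z [ 0.  0. -1.]
```

Call:
drive_tool(
  targets=[
    [-1, 45, 0, 20, -1],
    [-1, 84.5, 0, 60, -1],
    [-1, 84.5, 0, 100, -1],
    [-1, 84.5, 0, 140, -1],
    [-1, 84.5, 0, 170, -1],
    [-1, 84.5, 0, 190, -1],
    [-1, 84.5, 0, 201, -1],
    [-1, 84.5, 0, 201, -1],
    [-1, 84.5, 0, 201, -1],
  ],
)

```text
clock: 2.6
position: [636.6, 179.0, 51.5]
ee_rot: [0.97, 0.243, 0.001, -0.0]
contact_force: [1.1, 0.2, -0.4]
gripper_width: 85.5
grasp_force: 0.0
```

Run:
```python
from h import *
snap("w2")
```

```text
[636.6 179.   51.5] [ 0.52  0.61 -0.11  0.   -0.86  1.54]
```

View pics/w2.png

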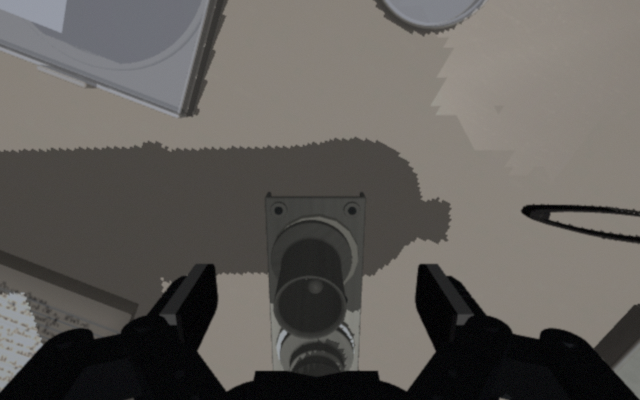

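Run:
```python
from h import *
s=np.load("pics/w2.npy",allow_pickle=True).item()
h=unproj((310,305),82,s);print(h); go([h[0],h[1],50])
```

```text
[635.64119336 180.51947701]
go [np.float64(635.6411933578469), np.float64(180.51947700643905), 50] -> [-0.3, -1.9, 2.0] tool z [ 0.003  0.001 -1.   ]
```

Call:
drive_tool(
  targets=[
    [1, 0, 0, 0, 0],
    [1, 0, 0, 0, 0],
    [1, 0, 0, 0, 0],
    [1, 0, 0, 0, 0],
    [1, 0, 0, 0, 0],
    [1, 0, 0, 0, 0],
    [1, 0, 0, 0, 0],
    [1, 0, 0, 0, 0],
    [1, 0, 0, 0, 0],
    [1, 0, 0, 0, 0],
  ],
)

```text
clock: 3.65
position: [636.3, 178.4, 51.0]
ee_rot: [0.97, 0.243, 0.001, -0.0]
contact_force: [-1.1, 0.2, 4.9]
gripper_width: 26.3
grasp_force: 59.5
```

Call:
drive_tool(
  targets=[
    [1, 0, 0, -20, 0],
    [1, 0, 0, -50, 0],
    [1, 0, 0, -90, 0],
    [1, 0, 0, -130, 0],
    [1, 0, 0, -160, 0],
    [1, 0, 0, -160, 0],
    [1, 0, 0, -160, 0],
  ],
)

```text
clock: 4.35
position: [635.3, 178.2, 209.6]
ee_rot: [0.97, 0.242, -0.001, -0.0]
contact_force: [-0.7, 0.1, -2.0]
gripper_width: 26.1
grasp_force: 59.0
```

Run:
```python
from h import *
s=arm.read_state();print(s["position"],s["gripper_width"],s["grasp_force"],s["contact_force"])
go([571,-227.6,220],198.9)
```

```text
[635.26651939 178.1824763  209.61880037] 26.091152353805306 59.026735201478004 [-0.72823568  0.0977705  -2.02748376]
go [571, -227.6, 220] -> [-247.4, 328.0, -10.5, np.float64(99.1)] tool z [-0.001  0.    -1.   ]
```

Call:
drive_tool(
  targets=[
    [1, -20, 27, -10, 8.5],
    [1, -41, 54, -10, 17],
    [1, -62, 82, -10, 25.5],
    [1, -83, 109, -10, 34],
    [1, -103, 137, -10, 42.5],
    [1, -124, 164, -10, 51],
    [1, -145, 192, -10, 59.5],
    [1, -165, 219, -10, 68],
    [1, -186, 246, -10, 76.5],
    [1, -206, 273, -10, 85],
    [1, -227, 301, -10, 92],
    [1, -247, 328, -10, 99],
  ],
)

```text
clock: 5.55
position: [570.5, -228.4, 217.4]
ee_rot: [0.813, -0.583, -0.003, 0.001]
contact_force: [0.6, 0.3, -1.1]
gripper_width: 26.3
grasp_force: 59.1
```

Call:
drive_tool(
  targets=[
    [1, 0, 0, 0, 0],
    [1, 0, 0, 0, 0],
    [1, 0, 0, 0, 0],
    [1, 0, 0, 0, 0],
  ],
)

```text
clock: 5.95
position: [572.2, -226.3, 219.7]
ee_rot: [0.815, -0.58, -0.001, 0.0]
contact_force: [0.6, 0.4, -0.5]
gripper_width: 26.5
grasp_force: 59.1
```

Run:
```python
from h import *
s,im=snap("w3")
p=proj(pts(BAK,Y,[38]*4),"wrist",s);t=proj(pts(BAK,Y,[68]*4),"wrist",s);print(p.round(),t.round())
for a,b in zip(p,t): im=cv2.line(im,tuple(a.astype(int).tolist()),tuple(b.astype(int).tolist()),(0,0,255),1)
cv2.imwrite("pics/c3.png",cv2.resize(im[0:290,120:520],None,fx=2,fy=2,interpolation=cv2.INTER_CUBIC))
```

```text
[ 572.2 -226.3  219.7] [-0.11  0.38 -0.03 -0.   -1.16  0.45]
[[319.  85.]
 [318. 148.]
 [318. 204.]
 [318. 255.]] [[319.  84.]
 [318. 153.]
 [318. 214.]
 [318. 269.]]
```

View pics/c3.png

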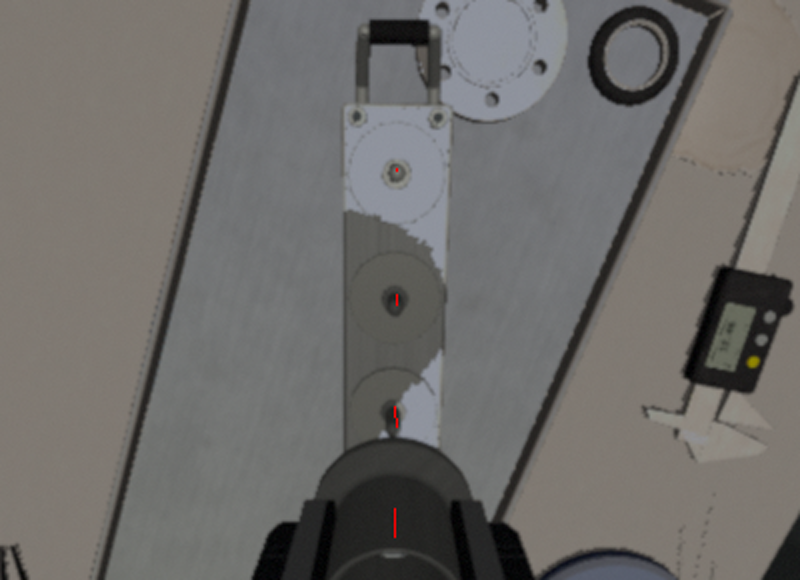

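```bash
cat >> h.py <<'E'
def gob(y,z):
    p=place(BAK,y); return go([p[0],p[1],z],198.9)
E
python3 - <<'E'
from h import *
gob(83,100)
E
```

```text
go [np.float64(597.942102688125), np.float64(-306.10556096699474), 100] -> [83.9, 2.0, 119.9, np.float64(0.3)] tool z [-0.001  0.    -1.   ]
```

Call:
drive_tool(
  targets=[
    [1, 42, 1, 10, 0],
    [1, 84, 2, 30, 0],
    [1, 84, 2, 60, 0],
    [1, 84, 2, 90, 0],
    [1, 84, 2, 120, 0],
    [1, 84, 2, 120, 0],
    [1, 84, 2, 120, 0],
    [1, 84, 2, 120, 0],
  ],
)

```text
clock: 6.8
position: [599.3, -307.6, 102.7]
ee_rot: [0.815, -0.58, 0.002, -0.0]
contact_force: [-0.7, 0.4, -1.2]
gripper_width: 26.4
grasp_force: 59.2
```

Run:
```python
from h import *
s,im=snap("w4")
print(s["contact_force"].round(1));gob(83,51)
cv2.imwrite("pics/c4.png",im)
```

```text
[ 599.3 -307.6  102.7] [-0.23  0.57 -0.03  0.   -0.97  0.57]
[-0.7  0.4 -1.2]
go [np.float64(597.942102688125), np.float64(-306.10556096699474), 51] -> [-2.0, 1.0, 51.9, np.float64(0.2)] tool z [ 0.004 -0.002 -1.   ]
```

View pics/c4.png

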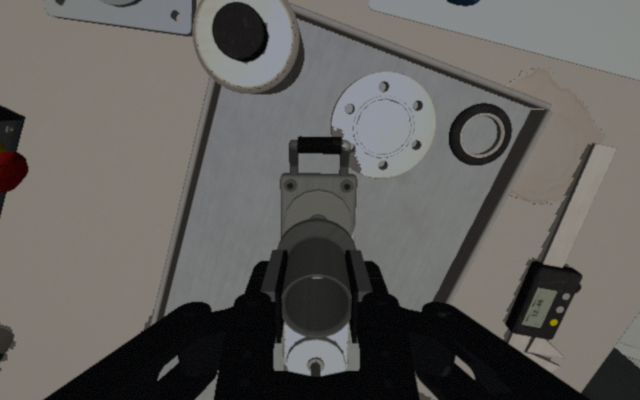

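Call:
drive_tool(
  targets=[
    [1, -1, 0, 0, 0],
    [1, -1, 0, 10, 0],
    [1, -1, 0, 20, 0],
    [1, -1, 0, 30, 0],
    [1, -1, 0, 38, 0],
    [1, -1, 0, 44, 0],
    [1, -1, 0, 47, 0],
    [1, -1, 0, 48, 0],
    [1, -1, 0, 48, 0],
    [1, -1, 0, 48, 0],
  ],
)

```text
clock: 7.85
position: [597.7, -306.6, 52.8]
ee_rot: [0.814, -0.58, 0.0, -0.0]
contact_force: [0.0, 1.5, -1.4]
gripper_width: 26.5
grasp_force: 59.2
```

Call:
drive_tool(
  targets=[
    [1, 0, 0, 1, 0],
    [1, 0, 0, 1, 0],
    [1, 0, 0, 2, 0],
    [1, 0, 0, 2, 0],
    [1, 0, 0, 2, 0],
  ],
)

```text
clock: 8.35
position: [597.6, -306.6, 51.0]
ee_rot: [0.814, -0.58, 0.0, -0.0]
contact_force: [-0.8, 0.9, 4.1]
gripper_width: 26.0
grasp_force: 59.6
```

Call:
drive_tool(
  targets=[
    [-1, 0, 0, 0, 0],
    [-1, 0, 0, 0, 0],
    [-1, 0, 0, 0, 0],
    [-1, 0, 0, 0, 0],
    [-1, 0, 0, 0, 0],
    [-1, 0, 0, 0, 0],
    [-1, 0, 0, -30, 0],
    [-1, 0, 0, -70, 0],
    [-1, 0, 0, -110, 0],
    [-1, 0, 0, -150, 0],
    [-1, 0, 0, -150, 0],
    [-1, 0, 0, -150, 0],
  ],
)

```text
clock: 9.55
position: [597.7, -306.4, 201.7]
ee_rot: [0.814, -0.58, 0.001, -0.001]
contact_force: [-0.4, 0.2, -0.8]
gripper_width: 85.3
grasp_force: 0.0
```

Run:
```python
from h import *
s,im=snap("w5")
go([588.4,153,200],298); p=place(BAK,83)
t=np.linspace(0,2*np.pi,60)
for rr,z in((14,82),(22,38)):
    q=proj(np.c_[p[0]+rr*np.cos(t),p[1]+rr*np.sin(t),0*t+z],"wrist",s);cv2.polylines(im,[q.astype(np.int32)],True,(0,0,255),1)
cv2.imwrite("pics/c5.png",cv2.resize(im[100:300,200:440],None,fx=3,fy=3,interpolation=cv2.INTER_CUBIC))
```

```text
[ 597.7 -306.4  201.7] [-0.23  0.48  0.09 -0.   -1.17  0.57]
go [588.4, 153, 200] -> [-436.8, -141.7, 0.3, np.float64(-99.0)] tool z [-0.     0.001 -1.   ]
```

View pics/c5.png

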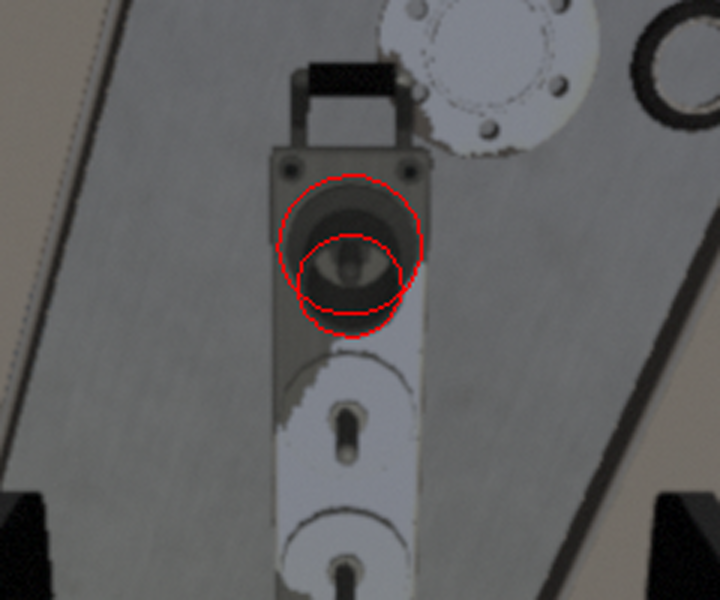

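Call:
drive_tool(
  targets=[
    [-1, -40, -13, 0, -8.5],
    [-1, -80, -26, 0, -17],
    [-1, -120, -39, 0, -25.5],
    [-1, -160, -52, 0, -34],
    [-1, -200, -65, 0, -42.5],
    [-1, -240, -78, 0, -51],
    [-1, -280, -91, 0, -59.5],
    [-1, -320, -104, 0, -68],
    [-1, -360, -117, 0, -76.5],
    [-1, -400, -130, 0, -85],
    [-1, -437, -142, 0, -93],
    [-1, -437, -142, 0, -99],
  ],
)

```text
clock: 10.8
position: [588.0, 156.8, 197.9]
ee_rot: [0.969, 0.247, -0.002, 0.0]
contact_force: [-0.2, -1.3, -0.3]
gripper_width: 85.3
grasp_force: 0.0
```

Call:
drive_tool(
  targets=[
    [-1, 0, 0, 0, 0],
    [-1, 0, 0, 0, 0],
    [-1, 0, 0, 0, 0],
  ],
)

```text
clock: 11.1
position: [588.7, 152.0, 199.6]
ee_rot: [0.971, 0.241, -0.001, 0.0]
contact_force: [0.9, -0.6, -1.0]
gripper_width: 85.3
grasp_force: 0.0
```

Run:
```python
from h import *
s,im=snap("w6")
go([588.4,153,59],298)
t=np.linspace(0,2*np.pi,60)
for x,y,rr,z in((588.4,153,13,100),(588.4,153,20,46),(539,128.1,27.5,86),(487.7,98.9,20,94)):
    q=proj(np.c_[x+rr*np.cos(t),y+rr*np.sin(t),0*t+z],"wrist",s);cv2.polylines(im,[q.astype(np.int32)],True,(0,0,255),1)
cv2.imwrite("pics/c6.png",cv2.resize(im[140:400,200:440],None,fx=2.3,fy=2.3,interpolation=cv2.INTER_CUBIC))
```

```text
[588.7 152.  199.6] [ 0.52  0.38 -0.08 -0.   -1.11  1.54]
go [588.4, 153, 59] -> [0.3, -1.2, 140.9, np.float64(-0.1)] tool z [-0.001 -0.    -1.   ]
```

View pics/c6.png

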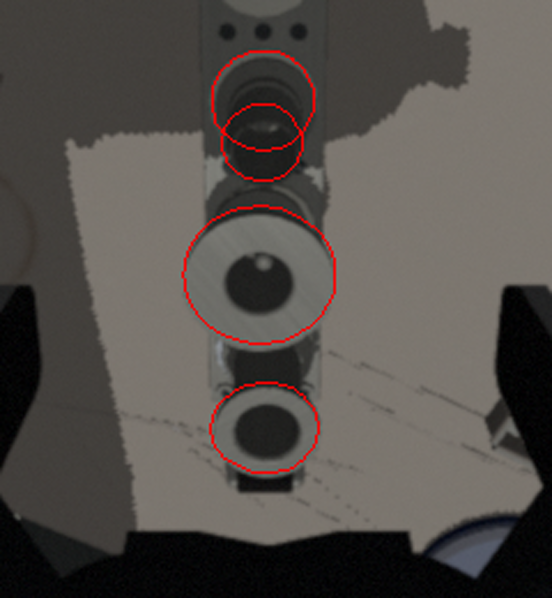

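Call:
drive_tool(
  targets=[
    [-1, 0, -1, 40, 0],
    [-1, 0, -1, 80, 0],
    [-1, 0, -1, 115, 0],
    [-1, 0, -1, 135, 0],
    [-1, 0, -1, 141, 0],
    [-1, 0, -1, 141, 0],
    [-1, 0, -1, 141, 0],
  ],
)

```text
clock: 11.85
position: [589.6, 153.9, 60.7]
ee_rot: [0.97, 0.242, 0.001, -0.0]
contact_force: [0.2, -0.2, 0.1]
gripper_width: 85.7
grasp_force: 0.0
```

Call:
drive_tool(
  targets=[
    [1, 0, 0, 0, 0],
    [1, 0, 0, 0, 0],
    [1, 0, 0, 0, 0],
    [1, 0, 0, 0, 0],
    [1, 0, 0, 0, 0],
    [1, 0, 0, 0, 0],
    [1, 0, 0, 0, 0],
    [1, 0, 0, 0, 0],
    [1, 0, 0, 0, 0],
    [1, 0, 0, 0, 0],
  ],
)

```text
clock: 12.85
position: [588.7, 153.8, 59.9]
ee_rot: [0.97, 0.243, 0.0, 0.0]
contact_force: [-1.4, -1.3, 6.0]
gripper_width: 25.1
grasp_force: 58.9
```

Call:
drive_tool(
  targets=[
    [1, 0, 0, -20, 0],
    [1, 0, 0, -50, 0],
    [1, 0, 0, -90, 0],
    [1, 0, 0, -130, 0],
    [1, 0, 0, -160, 0],
    [1, 0, 0, -160, 0],
    [1, 0, 0, -160, 0],
  ],
)

```text
clock: 13.55
position: [587.8, 153.9, 218.4]
ee_rot: [0.97, 0.242, -0.001, -0.001]
contact_force: [-0.1, 0.9, -1.8]
gripper_width: 24.6
grasp_force: 59.1
```

Run:
```python
from h import *
gob(28,219)
```

```text
go [np.float64(580.0889021116566), np.float64(-254.08380369970905), 219] -> [-198.5, 356.5, -0.9, np.float64(99.1)] tool z [-0.001  0.001 -1.   ]
```

Call:
drive_tool(
  targets=[
    [1, -17, 30, 0, 8.5],
    [1, -33, 60, 0, 17],
    [1, -50, 89, 0, 25.5],
    [1, -66, 119, 0, 34],
    [1, -83, 149, 0, 42.5],
    [1, -99, 178, 0, 51],
    [1, -116, 208, 0, 59.5],
    [1, -132, 238, 0, 68],
    [1, -149, 267, 0, 76.5],
    [1, -165, 297, 0, 85],
    [1, -182, 327, 0, 93],
    [1, -198.5, 356.5, 0, 99],
  ],
)

```text
clock: 14.75
position: [579.5, -255.1, 216.0]
ee_rot: [0.813, -0.582, -0.003, 0.001]
contact_force: [0.2, -0.7, -1.5]
gripper_width: 24.7
grasp_force: 59.2
```

Call:
drive_tool(
  targets=[
    [1, 0, 0, 0, 0],
    [1, 0, 0, 20, 0],
    [1, 0, 0, 50, 0],
    [1, 0, 0, 80, 0],
    [1, 0, 0, 100, 0],
    [1, 0, 0, 106, 0],
    [1, 0, 0, 106, 0],
    [1, 0, 0, 106, 0],
    [1, 0, 0, 106, 0],
    [1, 0, 0, 106, 0],
  ],
)

```text
clock: 15.75
position: [581.6, -254.2, 114.6]
ee_rot: [0.814, -0.58, 0.001, -0.0]
contact_force: [0.7, 0.6, -2.4]
gripper_width: 24.9
grasp_force: 59.3
```

Run:
```python
from h import *
print(arm.read_state()["position"]); gob(28,60)
```

```text
[ 581.58227639 -254.2210452   114.58008113]
go [np.float64(580.0889021116566), np.float64(-254.08380369970905), 60] -> [-0.7, 1.5, 54.6, np.float64(0.2)] tool z [ 0.002 -0.    -1.   ]
```

Call:
drive_tool(
  targets=[
    [1, 0, 1, 10, 0],
    [1, 0, 1, 20, 0],
    [1, 0, 1, 30, 0],
    [1, 0, 1, 40, 0],
    [1, 0, 1, 46, 0],
    [1, 0, 1, 50, 0],
    [1, 0, 1, 51.5, 0],
    [1, 0, 1, 52.5, 0],
    [1, 0, 1, 52.5, 0],
    [1, 0, 1, 52.5, 0],
  ],
)

```text
clock: 16.75
position: [580.3, -254.6, 61.3]
ee_rot: [0.814, -0.58, 0.0, -0.0]
contact_force: [0.3, -0.2, -0.9]
gripper_width: 24.4
grasp_force: 59.3
```

Call:
drive_tool(
  targets=[
    [1, 0, 0, 1, 0],
    [1, 0, 0, 1, 0],
    [1, 0, 0, 1, 0],
  ],
)

```text
clock: 17.05
position: [580.1, -254.5, 60.0]
ee_rot: [0.814, -0.58, 0.0, -0.0]
contact_force: [0.9, 0.7, -1.2]
gripper_width: 24.6
grasp_force: 59.4
```

Call:
drive_tool(
  targets=[
    [1, 0, 0, 0.7, 0],
    [1, 0, 0, 0.7, 0],
    [1, 0, 0, 0.7, 0],
  ],
)

```text
clock: 17.35
position: [580.2, -254.5, 59.9]
ee_rot: [0.814, -0.58, 0.0, -0.0]
contact_force: [-2.0, 0.4, 4.2]
gripper_width: 24.6
grasp_force: 59.8
```

Call:
drive_tool(
  targets=[
    [-1, 0, 0, 0, 0],
    [-1, 0, 0, 0, 0],
    [-1, 0, 0, 0, 0],
    [-1, 0, 0, 0, 0],
    [-1, 0, 0, 0, 0],
    [-1, 0, 0, 0, 0],
    [-1, 0, 0, -30, 0],
    [-1, 0, 0, -70, 0],
    [-1, 0, 0, -110, 0],
    [-1, 0, 0, -150, 0],
    [-1, 0, 0, -150, 0],
    [-1, 0, 0, -150, 0],
  ],
)

```text
clock: 18.55
position: [580.3, -254.4, 210.4]
ee_rot: [0.814, -0.58, 0.001, -0.001]
contact_force: [-0.5, -0.2, -0.2]
gripper_width: 85.5
grasp_force: 0.0
```

Run:
```python
from h import *
s,im=snap("w7")
go([538.2,127.5,200],298)
```

```text
[ 580.3 -254.4  210.4] [-0.16  0.41 -0.   -0.   -1.15  0.49]
go [538.2, 127.5, 200] -> [-374.3, -85.4, 9.0, np.float64(-99.0)] tool z [-0.     0.001 -1.   ]
```

Call:
drive_tool(
  targets=[
    [-1, -34, -8, 5, -8.5],
    [-1, -68, -16, 9, -17],
    [-1, -102, -23, 9, -25.5],
    [-1, -136, -31, 9, -34],
    [-1, -170, -39, 9, -42.5],
    [-1, -204, -47, 9, -51],
    [-1, -238, -54, 9, -59.5],
    [-1, -272, -62, 9, -68],
    [-1, -306, -70, 9, -76.5],
    [-1, -340, -78, 9, -85],
    [-1, -374, -85, 9, -93],
    [-1, -374, -85, 9, -99],
  ],
)

```text
clock: 19.8
position: [537.1, 129.7, 198.2]
ee_rot: [0.969, 0.247, -0.002, 0.0]
contact_force: [-0.2, -0.4, 0.1]
gripper_width: 85.2
grasp_force: 0.0
```

Call:
drive_tool(
  targets=[
    [-1, 0, 0, 0, 0],
    [-1, 0, 0, 0, 0],
    [-1, 0, 0, 0, 0],
    [-1, 0, 0, 0, 0],
  ],
)

```text
clock: 20.2
position: [538.2, 126.0, 199.8]
ee_rot: [0.97, 0.241, -0.0, 0.0]
contact_force: [0.2, -0.2, 0.7]
gripper_width: 85.5
grasp_force: 0.0
```

Run:
```python
from h import *
go([538.2,127.5,59],298)
```

```text
go [538.2, 127.5, 59] -> [0.8, -1.3, 140.8, np.float64(-0.1)] tool z [-0.001 -0.    -1.   ]
```

Call:
drive_tool(
  targets=[
    [-1, 0.5, -1, 40, 0],
    [-1, 0.5, -1, 80, 0],
    [-1, 0.5, -1, 115, 0],
    [-1, 0.5, -1, 135, 0],
    [-1, 0.5, -1, 141, 0],
    [-1, 0.5, -1, 141, 0],
    [-1, 0.5, -1, 141, 0],
  ],
)

```text
clock: 20.9
position: [539.3, 128.1, 60.4]
ee_rot: [0.97, 0.242, 0.001, -0.0]
contact_force: [-0.4, -0.4, 0.4]
gripper_width: 85.3
grasp_force: 0.0
```

Call:
drive_tool(
  targets=[
    [1, 0, 0, 0, 0],
    [1, 0, 0, 0, 0],
    [1, 0, 0, 0, 0],
    [1, 0, 0, 0, 0],
    [1, 0, 0, 0, 0],
    [1, 0, 0, 0, 0],
    [1, 0, 0, 0, 0],
    [1, 0, 0, 0, 0],
    [1, 0, 0, 0, 0],
    [1, 0, 0, 0, 0],
  ],
)

```text
clock: 21.9
position: [539.2, 128.4, 60.7]
ee_rot: [0.97, 0.243, 0.001, -0.0]
contact_force: [-1.2, 0.3, 6.9]
gripper_width: 52.4
grasp_force: 63.0
```

Call:
drive_tool(
  targets=[
    [1, 0, 0, -15, 0],
    [1, 0, 0, -40, 0],
    [1, 0, 0, -80, 0],
    [1, 0, 0, -120, 0],
    [1, 0, 0, -150, 0],
    [1, 0, 0, -150, 0],
    [1, 0, 0, -150, 0],
  ],
)

```text
clock: 22.6
position: [537.8, 128.0, 209.3]
ee_rot: [0.97, 0.242, 0.0, -0.001]
contact_force: [-0.5, 0.8, -2.4]
gripper_width: 52.3
grasp_force: 63.0
```

Run:
```python
from h import *
snap("w8")
gob(-28,210)
a=cv2.imread("pics/w7.png")[60:400,180:460];b=cv2.imread("pics/w8.png")[60:400,180:460]
cv2.imwrite("pics/c7.png",cv2.resize(np.hstack([a,b]),None,fx=1.42,fy=1.42,interpolation=cv2.INTER_CUBIC))
```

```text
[537.8 128.  209.3] [ 0.53  0.28 -0.21 -0.   -1.09  1.53]
go [np.float64(561.9110978883434), np.float64(-201.11619630029094), 210] -> [-132.7, 301.8, -2.0, np.float64(99.1)] tool z [-0.002 -0.    -1.   ]
```

View pics/c7.png

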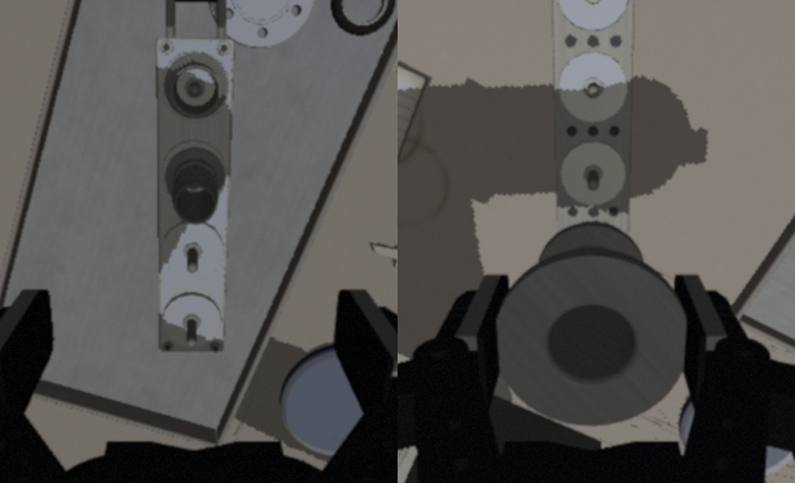

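Run:
```python
from h import *
s=np.load("pics/w7.npy",allow_pickle=True).item()
print("-28 post",unproj((315.2,247.3),68,s),place(BAK,-28)); print("-84",unproj((314.5,299.4),68,s),place(BAK,-84))
s=np.load("pics/w8.npy",allow_pickle=True).item()
c=unproj((316.6,297),235,s); go([c[0],c[1],0])
```

```text
-28 post [ 562.66337471 -201.11865309] [ 561.91109789 -201.1161963 ]
-84 [ 545.4473553  -149.10024841] [ 543.73329367 -148.1485889 ]
go [np.float64(538.4477368575812), np.float64(127.46810975213354), 0] -> [1.4, 0.9, 208.0] tool z [-0.002 -0.    -1.   ]
```

Call:
drive_tool(
  targets=[
    [1, -11, 25, 0, 8.5],
    [1, -22, 50, 0, 17],
    [1, -33, 75, 0, 25.5],
    [1, -44, 100, 0, 34],
    [1, -55, 126, 0, 42.5],
    [1, -66, 151, 0, 51],
    [1, -77, 176, 0, 59.5],
    [1, -88, 201, 0, 68],
    [1, -99, 226, 0, 76.5],
    [1, -110, 251, 0, 85],
    [1, -121, 276, 0, 93],
    [1, -132, 302, 0, 99],
  ],
)

```text
clock: 23.85
position: [562.6, -201.5, 206.6]
ee_rot: [0.813, -0.582, -0.002, 0.001]
contact_force: [0.1, 0.3, -1.7]
gripper_width: 52.3
grasp_force: 63.1
```

Call:
drive_tool(
  targets=[
    [1, 0, 0, 0, 0],
    [1, 0, 0, 20, 0],
    [1, 0, 0, 50, 0],
    [1, 0, 0, 80, 0],
    [1, 0, 0, 95, 0],
    [1, 0, 0, 100, 0],
    [1, 0, 0, 100, 0],
    [1, 0, 0, 100, 0],
    [1, 0, 0, 100, 0],
    [1, 0, 0, 100, 0],
  ],
)

```text
clock: 24.85
position: [564.3, -200.7, 110.1]
ee_rot: [0.814, -0.58, 0.001, -0.001]
contact_force: [-0.3, 1.2, -0.6]
gripper_width: 52.3
grasp_force: 63.0
```

Run:
```python
from h import *
print(arm.read_state()["position"]); gob(-28,60.5)
```

```text
[ 564.29326765 -200.73148807  110.13532028]
go [np.float64(561.9110978883434), np.float64(-201.11619630029094), 60.5] -> [-0.5, 2.5, 49.6, np.float64(0.2)] tool z [ 0.002 -0.    -1.   ]
```

Call:
drive_tool(
  targets=[
    [1, -0.5, 1.5, 10, 0],
    [1, -0.5, 1.5, 20, 0],
    [1, -0.5, 1.5, 30, 0],
    [1, -0.5, 1.5, 38, 0],
    [1, -0.5, 1.5, 43, 0],
    [1, -0.5, 1.5, 46, 0],
    [1, -0.5, 1.5, 48, 0],
    [1, -0.5, 1.5, 48, 0],
    [1, -0.5, 1.5, 48, 0],
  ],
)

```text
clock: 25.75
position: [562.5, -200.7, 61.4]
ee_rot: [0.814, -0.58, 0.0, -0.0]
contact_force: [-0.4, 0.0, -0.4]
gripper_width: 51.8
grasp_force: 63.1
```

Call:
drive_tool(
  targets=[
    [1, 0, 0, 1, 0],
    [1, 0, 0, 1, 0],
    [1, 0, 0, 1, 0],
  ],
)

```text
clock: 26.05
position: [562.6, -200.8, 60.8]
ee_rot: [0.814, -0.58, 0.001, -0.0]
contact_force: [-0.3, 0.4, 2.1]
gripper_width: 52.2
grasp_force: 63.4
```

Call:
drive_tool(
  targets=[
    [1, 0, 0, 0.5, 0],
    [1, 0, 0, 0.5, 0],
  ],
)

```text
clock: 26.25
position: [562.6, -200.8, 60.7]
ee_rot: [0.815, -0.58, 0.001, -0.0]
contact_force: [-1.0, 0.8, 5.5]
gripper_width: 52.3
grasp_force: 63.7
```

Call:
drive_tool(
  targets=[
    [-1, 0, 0, 0, 0],
    [-1, 0, 0, 0, 0],
    [-1, 0, 0, 0, 0],
    [-1, 0, 0, 0, 0],
    [-1, 0, 0, 0, 0],
    [-1, 0, 0, 0, 0],
    [-1, 0, 0, -30, 0],
    [-1, 0, 0, -70, 0],
    [-1, 0, 0, -110, 0],
    [-1, 0, 0, -150, 0],
    [-1, 0, 0, -150, 0],
    [-1, 0, 0, -150, 0],
  ],
)

```text
clock: 27.45
position: [562.5, -200.6, 210.8]
ee_rot: [0.814, -0.58, 0.001, -0.001]
contact_force: [-1.1, 0.7, -0.6]
gripper_width: 85.7
grasp_force: 0.0
```

Run:
```python
from h import *
s,im=snap("w9")
go([487.7,98.9,210],298)
```

```text
[ 562.5 -200.6  210.8] [-0.07  0.35 -0.1  -0.   -1.12  0.4 ]
go [487.7, 98.9, 210] -> [-307.1, -27.8, -0.6, np.float64(-99.0)] tool z [-0.001  0.001 -1.   ]
```

Call:
drive_tool(
  targets=[
    [-1, -28, -3, 0, -8.5],
    [-1, -56, -5, 0, -17],
    [-1, -84, -8, 0, -25.5],
    [-1, -112, -10, 0, -34],
    [-1, -140, -13, 0, -42.5],
    [-1, -168, -15, 0, -51],
    [-1, -196, -18, 0, -59.5],
    [-1, -224, -20, 0, -68],
    [-1, -252, -23, 0, -76.5],
    [-1, -280, -25, 0, -85],
    [-1, -307, -28, 0, -93],
    [-1, -307, -28, 0, -99],
  ],
)

```text
clock: 28.7
position: [487.1, 100.5, 207.9]
ee_rot: [0.969, 0.246, -0.002, 0.0]
contact_force: [-0.4, -0.3, -1.4]
gripper_width: 85.4
grasp_force: 0.0
```

Call:
drive_tool(
  targets=[
    [-1, 0, 0, 0, 0],
    [-1, 0, 0, 0, 0],
    [-1, 0, 0, 0, 0],
    [-1, 0, 0, 0, 0],
  ],
)

```text
clock: 29.1
position: [488.4, 98.0, 209.3]
ee_rot: [0.97, 0.241, -0.0, 0.0]
contact_force: [0.5, -0.8, 0.2]
gripper_width: 85.1
grasp_force: 0.0
```

Run:
```python
from h import *
go([487.7,98.9,68],298); print(arm.read_state()["joints"].round(2))
```

```text
go [487.7, 98.9, 68] -> [-0.1, -1.1, 141.3, np.float64(-0.1)] tool z [-0.001 -0.    -1.   ]
[ 0.52  0.19 -0.33 -0.   -1.05  1.53]
```

Call:
drive_tool(
  targets=[
    [-1, 0, -1, 40, 0],
    [-1, 0, -1, 80, 0],
    [-1, 0, -1, 115, 0],
    [-1, 0, -1, 135, 0],
    [-1, 0, -1, 141, 0],
    [-1, 0, -1, 141, 0],
    [-1, 0, -1, 141, 0],
  ],
)

```text
clock: 29.8
position: [489.0, 99.8, 69.7]
ee_rot: [0.97, 0.242, 0.001, -0.0]
contact_force: [-0.1, 0.5, 0.6]
gripper_width: 85.5
grasp_force: 0.0
```

Call:
drive_tool(
  targets=[
    [1, 0, 0, 0, 0],
    [1, 0, 0, 0, 0],
    [1, 0, 0, 0, 0],
    [1, 0, 0, 0, 0],
    [1, 0, 0, 0, 0],
    [1, 0, 0, 0, 0],
    [1, 0, 0, 0, 0],
    [1, 0, 0, 0, 0],
    [1, 0, 0, 0, 0],
    [1, 0, 0, 0, 0],
  ],
)

```text
clock: 30.8
position: [488.5, 99.7, 69.7]
ee_rot: [0.97, 0.243, 0.001, -0.0]
contact_force: [-1.4, -1.2, 5.7]
gripper_width: 37.3
grasp_force: 59.3
```

Call:
drive_tool(
  targets=[
    [1, 0, 0, -15, 0],
    [1, 0, 0, -40, 0],
    [1, 0, 0, -80, 0],
    [1, 0, 0, -120, 0],
    [1, 0, 0, -150, 0],
    [1, 0, 0, -150, 0],
    [1, 0, 0, -150, 0],
  ],
)

```text
clock: 31.5
position: [487.4, 99.5, 218.6]
ee_rot: [0.97, 0.242, 0.0, -0.001]
contact_force: [1.2, -0.0, -2.6]
gripper_width: 37.6
grasp_force: 60.3
```

Run:
```python
from h import *
p=place(BAK,-84)+[1,-.5]; go([p[0],p[1],218],198.9)
```

```text
go [np.float64(544.7332936650301), np.float64(-148.64858890087277), 218] -> [-66.1, 246.0, 0.3, np.float64(99.1)] tool z [ 0.     0.001 -1.   ]
```

Call:
drive_tool(
  targets=[
    [1, -6, 21, 0, 8.5],
    [1, -11, 41, 0, 17],
    [1, -17, 62, 0, 25.5],
    [1, -22, 82, 0, 34],
    [1, -28, 103, 0, 42.5],
    [1, -33, 123, 0, 51],
    [1, -39, 144, 0, 59.5],
    [1, -44, 164, 0, 68],
    [1, -50, 185, 0, 76.5],
    [1, -55, 205, 0, 85],
    [1, -61, 226, 0, 93],
    [1, -66, 246, 0, 99],
  ],
)

```text
clock: 32.7
position: [544.2, -149.4, 215.9]
ee_rot: [0.813, -0.583, -0.002, 0.001]
contact_force: [-0.4, 0.8, -1.6]
gripper_width: 37.3
grasp_force: 60.3
```

Call:
drive_tool(
  targets=[
    [1, 0, 0, 0, 0],
    [1, 0, 0, 20, 0],
    [1, 0, 0, 50, 0],
    [1, 0, 0, 80, 0],
    [1, 0, 0, 95, 0],
    [1, 0, 0, 100, 0],
    [1, 0, 0, 100, 0],
    [1, 0, 0, 100, 0],
    [1, 0, 0, 100, 0],
    [1, 0, 0, 100, 0],
  ],
)

```text
clock: 33.7
position: [545.9, -148.6, 119.6]
ee_rot: [0.814, -0.58, 0.001, -0.001]
contact_force: [-0.3, -0.2, -2.1]
gripper_width: 37.7
grasp_force: 60.4
```

Run:
```python
from h import *
p=place(BAK,-84)+[1,-.5]; print(arm.read_state()["position"]); go([p[0],p[1],69.5],198.9)
```

```text
[ 545.90945976 -148.63389271  119.59272578]
go [np.float64(544.7332936650301), np.float64(-148.64858890087277), 69.5] -> [-0.4, 1.2, 50.1, np.float64(0.2)] tool z [ 0.002  0.    -1.   ]
```

Call:
drive_tool(
  targets=[
    [1, 0, 1, 10, 0],
    [1, 0, 1, 20, 0],
    [1, 0, 1, 30, 0],
    [1, 0, 1, 38, 0],
    [1, 0, 1, 43, 0],
    [1, 0, 1, 46, 0],
    [1, 0, 1, 48, 0],
    [1, 0, 1, 48, 0],
    [1, 0, 1, 48, 0],
  ],
)

```text
clock: 34.6
position: [544.7, -149.0, 70.9]
ee_rot: [0.814, -0.58, 0.0, -0.0]
contact_force: [-0.6, -0.2, -0.4]
gripper_width: 37.6
grasp_force: 60.4
```

Call:
drive_tool(
  targets=[
    [1, 0, 0, 1, 0],
    [1, 0, 0, 1, 0],
    [1, 0, 0, 1, 0],
  ],
)

```text
clock: 34.9
position: [544.6, -149.0, 69.8]
ee_rot: [0.814, -0.58, 0.0, -0.0]
contact_force: [-0.5, -0.2, -0.4]
gripper_width: 37.2
grasp_force: 60.4
```

Call:
drive_tool(
  targets=[
    [1, 0, 0, 0.5, 0],
    [1, 0, 0, 0.5, 0],
  ],
)

```text
clock: 35.1
position: [544.6, -149.1, 69.7]
ee_rot: [0.814, -0.58, 0.0, -0.0]
contact_force: [-1.4, -0.1, 4.1]
gripper_width: 37.1
grasp_force: 60.7
```

Contact felt; release, withdraw and back off for a final look.

Call:
drive_tool(
  targets=[
    [-1, 0, 0, 0, 0],
    [-1, 0, 0, 0, 0],
    [-1, 0, 0, 0, 0],
    [-1, 0, 0, 0, 0],
    [-1, 0, 0, 0, 0],
    [-1, 0, 0, 0, 0],
    [-1, 0, 0, -30, 0],
    [-1, 0, 0, -70, 0],
    [-1, 0, 0, -110, 0],
    [-1, 0, 0, -150, 0],
    [-1, 0, 0, -150, 0],
    [-1, 0, 0, -150, 0],
  ],
)

```text
clock: 36.3
position: [544.7, -148.8, 220.1]
ee_rot: [0.814, -0.58, 0.001, -0.001]
contact_force: [-0.7, 0.2, 0.1]
gripper_width: 85.5
grasp_force: 0.0
```

Run:
```python
from h import *
s,im=snap("w10")
a=arm.get_image("side")[110:220,240:350]; b=arm.get_image("scene")[190:280,340:520]
w=np.zeros((600,800,3),np.uint8)
for c,x,y,wd in((im[50:400,200:440],0,0,400),(a,400,0,400),(b,0,0,0)):
    if wd==0: c=cv2.resize(c,(400,200));x,y=400,400
    else: c=cv2.resize(c,None,fx=wd/c.shape[1],fy=wd/c.shape[1],interpolation=cv2.INTER_CUBIC)
    c=c[:600-y]; w[y:y+c.shape[0],x:x+c.shape[1]]=c
cv2.imwrite("pics/c10.png",w)
```

```text
[ 544.7 -148.8  220.1] [ 0.02  0.29 -0.16 -0.   -1.12  0.31]
```

View pics/c10.png

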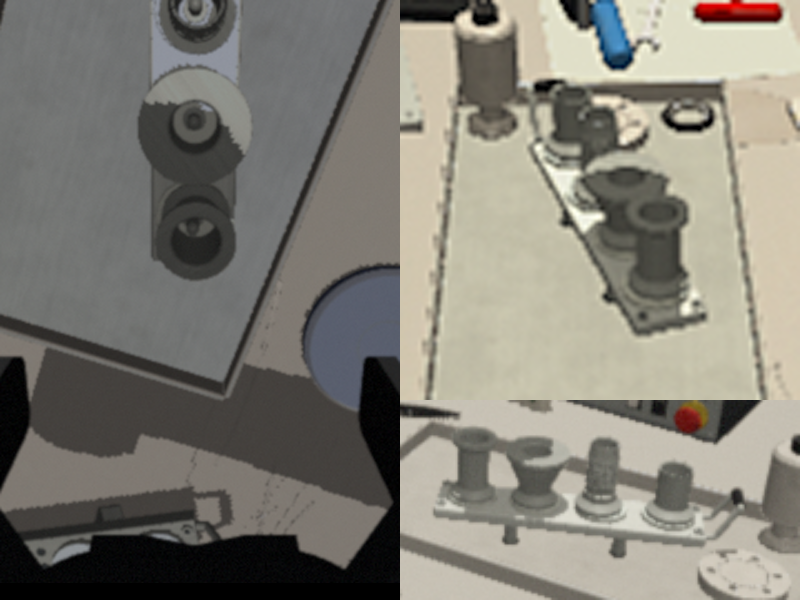

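All four stand upright on their posts: half nipple next to the handle, then hose nozzle, cone adapter and full nipple. The gripper is clear of them.

```bash
python3 -c "
from bench import arm
print(arm.job_done())"
```

```text
the job is handed in; nothing more can be done
None
```

All four fittings are on the bake-out rack in reverse order, counting from its handle: half nipple, hose nozzle, cone adapter, full nipple. The last pictures show each upright over its post with the gripper clear, and I handed the job in at about 36 s.

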